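# Slide the dough card out over the board's edge

### The job

The white dough card lies flat on the wooden board, too thin to pick up. With your fingertips, push it along the board to the long edge farthest from the robot until it sticks out squarely past that edge, its red line right over the edge, so that the cook across the table can take hold of it. Keep the card flat on the board, never lifting or tipping it, leave the bowl, the jar and the mug where they are, and take your fingers away at the end.

Things in the scene. Friction and masses are not known exactly. Their poses are not given: they have to be found in the camera images.
- card: white nylon dough card, a loose flat rectangle 130 mm long (its x) by 110 mm wide (its y) and 6 mm thick, about 0.12 kg; origin at the centre of its underside, which lies on the board. +x points to its front end, which is to stick out; its straight back edge is 65 mm behind the origin. It starts wholly on the board, turned up to 0.35 rad to either side of the board's x, and slides under a few newtons at most
- card_line (a point): middle of the red line across the card's top face, parallel to its front end and 40 mm behind it (25 mm ahead of the card's origin)
- board: dark wooden board fixed to the steel table, 280 mm (its x) by 420 mm (its y), 40 mm high; origin at the centre of its underside on the table; +x points away from the robot, square to the long far edge; turned up to 0.3 rad
- board_edge (a point): middle of the board's top far edge (140 mm along the board's +x from its origin, at the height of its top face); the edge runs along y of this point's frame
- bowl: small red bowl standing on the board to one side of the card, 72 mm across, 36 mm high, origin at the centre of its underside; to be left alone
- jar: amber glass jar with a steel cap standing on the board on the other side of the card, 52 mm across, 62 mm high, origin at the centre of its underside; bowl and jar may change sides; to be left alone
- mug: blue mug standing on the table beyond the board's left end (+y), 76 mm across, 85 mm high, handle on its own +y side, origin at the centre of its underside; to be left alone
Not all that is in view belongs to the job. Several things have the shape of the card; the one meant has the colours described above.

How it is judged:
By the outcome, as a careful person would: the job done as asked, in the order asked, and still so for the second after the job is handed in, with the robot touching nothing.
It also fails if it takes over 42 s, if anything falls off the work surface, if the arm or the gripper's body presses on something with over 40 N, if the wrist force passes 120 N, or if a joint passes its speed limit or range.

### The arm

A 7-joint arm with a two-finger parallel gripper is mounted at the origin on the work surface. World frame = base frame: x ahead of the robot, y to its left, z up, the work surface at z = 0. Lengths are in m, angles in rad, forces in N, time in s.
With the tool pointing down it reaches from about 0.425 to 0.95 m from the base axis. Payload 4.7 kg.
Tool frame: the origin (TCP) lies at the very end of the fingers, on their centre line; the grasp point (between the pads) lies 19 mm behind it (r.tcp_to_grasp is the distance from the TCP to the grasp point, in m); x points along the fingers, y is the direction in which the jaws open and shut, and the axes are right-handed (so a half turn about x gives the same grasp; the last joint's range is limited). The gripper opens to 85 mm and grips with 20 to 120 N. Pads are 22 mm wide; open, the fingers measure 114 mm over their backs; the gripper's body (76 mm by 85 mm) begins 54 mm behind the grasp point. The pads swing forward as they close: fully open they stand 13 mm farther back than shut.
Start: joints at [1.205, 0.469, -0.049, 1.532, 0.024, 1.141, -0.082], TCP at [0.223, -0.637, 0.231] pointing down, gripper open.
Joint ranges: [-2.59, 2.59], [-0.33, 1.99], [-1.39, 1.29], [0.1, 2.45], [-1.04, 4.18], [0.21, 1.99], [-2.66, 2.66]. Speed limits (rad/s): [2.57, 2.57, 3.14, 3.14, 3.14, 3.14, 3.14].

### API

Orientations are given as a rotation vector (axis times angle).
In Python, from rig import r, imaging gives the robot as it stands.
- The arm moves only by the tool play_rows, never from a script. Its argument "plan" is one flat list of numbers, 7 for each row, row after row: the closure, from -1 (fully open) to 1 (shut), then the shift along the tool's x, y, z in mm, then the turn, a rotation vector about the tool's x, y, z in degrees. In form: [grip, x, y, z, rx, ry, rz, grip, x, y, z, rx, ry, rz, ...]. A call has 1 to 12 rows; each row shifts and turns the commanded pose from where the row before left it, along the tool's axes as they then stand; what a row does not reach is not made up. A row lasts 1/8 s, in which the tool goes at most 62.5 mm and 10.7 degrees, less where a joint would pass 70% of its speed; a pose out of reach is approached as far as the arm can. A call with a gripper value outside its range is refused whole. The fingers move at their own pace and stop on an object; the grip force is fixed at half the most. Time passes only in rows, so rows that do not move let the fingers close. It gives the time, the measured TCP pose, the force and the opening at its end, in the units of the state.
- r.state(): the state, without advancing time (a new reading comes with each control period).
- imaging.capture(name): name is "scene" or "top" or "wrist"; returns (picture, depth): 480x640x3 uint8, blue, green, red; 480x640 float32, m along the optical axis (not along the pixel's ray), 0 where there is no reading.
- imaging.calibration(name): a dict with "K" (3x3 intrinsics, pixels), "R" (3x3) and "t" (3): a world point X has camera coordinates R X + t. Camera axes: x right, y down, z forward; pixel columns grow to the right and rows downward; lengths in m; the calibration is good to about 2 mm. A picture is of the moment at which its call begins: read the wrist's pose just before it. calibration takes no time and is no camera call; for the wrist camera it gives the pose at the moment of the call.
- r.sign_off(): hands the job in, once; it reports no verdict.
The state is a dict: "clock": time; "joint_pos": joint angles; "qvel": joint speeds; "joint_torque": joint torques, N m; "tcp_pos": TCP position; "tool_rot": TCP orientation; "ft_force": force on the tool from outside, world axes, zero at the start; "moment": the same for the moment, N m; "width": finger opening in m.
Only numpy, scipy, OpenCV 4.12 (cv2) and the standard library are available. Lean on these libraries where they do the work, as an engineer would, in place of code of your own. Each camera call takes 0.05 s, during which the arm holds its last target. There are 200 camera calls.

## Working session

There is one attempt and no reset: what is moved stays moved. The work goes in short steps, Python scripts to look and compute and a tool call to move; the robot and the scene stay as the last step left them, time stands still between calls to the robot, and variables do not carry over. Pictures are saved under pics/ and viewed, about 8 in all and at most 12, crops included, and the job is handed in when it is done.

Besides the shell and the picture viewer there is one more tool, called after "Request:" by a JSON object that holds its "name" and its "arguments". play_rows: Moves the arm, as the interface text tells. Its arguments: {"type":"object","properties":{"plan":{"type":"array"}},"required":["plan"]}

```bash
mkdir -p pics; ls
python3 - <<'E'
from rig import r, imaging
import cv2, numpy as np
for n in ("scene","top"):
    p,d=imaging.capture(n); cv2.imwrite(f"pics/{n}0.png",p); np.save(f"pics/{n}0.npy",d)
    c=imaging.calibration(n); print(n,c["K"].round(1).tolist(),c["R"].round(3).tolist(),c["t"].round(3).tolist())
s=r.state(); print(s["clock"],s["tcp_pos"],s["tool_rot"],s["width"])
E
```

```text
pics
scene [[532.6, 0.0, 321.7], [0.0, 532.6, 240.0], [0.0, 0.0, 1.0]] [[0.224, 0.974, 0.007], [0.723, -0.162, -0.672], [-0.654, 0.156, -0.741]] [-0.152, -0.341, 1.416]
top [[440.9, 0.0, 322.5], [0.0, 440.9, 236.1], [0.0, 0.0, 1.0]] [[-0.01, -0.999, -0.033], [-0.983, 0.016, -0.185], [0.186, 0.031, -0.982]] [0.04, 0.535, 0.964]
0.1 [ 0.2229039  -0.636581    0.23038797] [ 2.03910589  0.34847673 -2.03981597] 0.08554006268532294
```

View pics/top0.png

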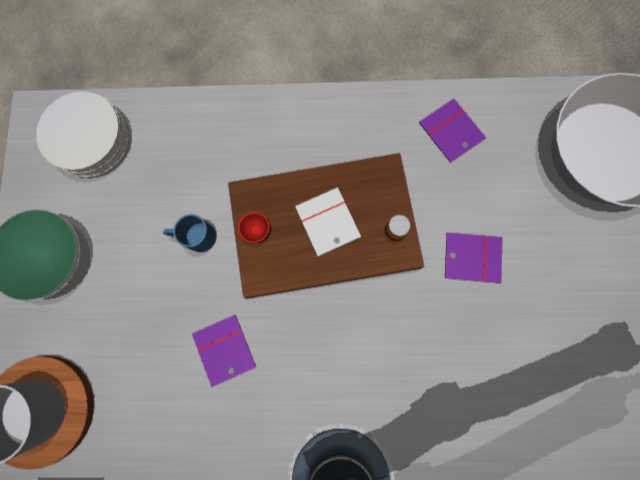

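View pics/scene0.png

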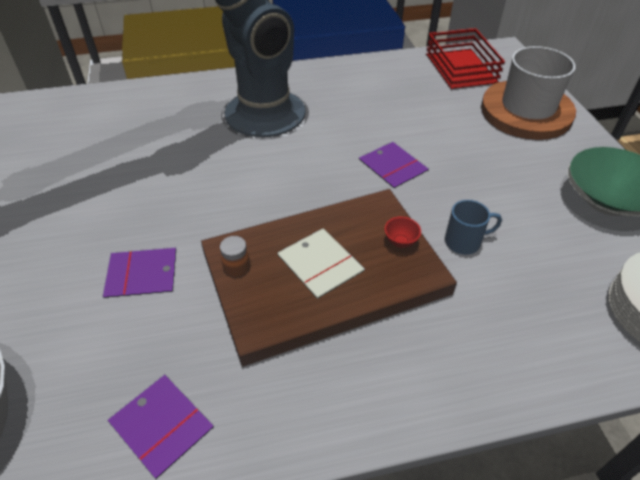

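The top view shows the board with corners near (229,182), (401,154), (424,267) and (244,297). The white card is centred near (328,221), with the bowl at (254,227) and the jar cap at (399,227). The purple cards are decoys. Next I'll measure these in both views.

```bash
cat > h.py <<'E'
import cv2, numpy as np
from rig import r, imaging
def ray(c,px,z):
    px=np.atleast_2d(np.asarray(px,float)); K,R,t=map(np.asarray,(c["K"],c["R"],c["t"]))
    d=np.c_[(px-K[[0,1],2])/K[[0,1],[0,1]],np.ones(len(px))]@R; o=-R.T@t
    return (o+d*((z-o[2])/d[:,2])[:,None])[:,:2]
def proj(c,P):
    q=np.asarray(c["R"])@P+c["t"]; q=np.asarray(c["K"])@q; return q[:2]/q[2]
def big(m,near=None):
    cs=[k for k in cv2.findContours(m.astype(np.uint8),cv2.RETR_EXTERNAL,cv2.CHAIN_APPROX_NONE)[0] if len(k)>25]
    if near is not None: cs=[k for k in cs if np.hypot(*(k[:,0].mean(0)-near))<60]
    return max(cs,key=cv2.contourArea)[:,0]
def rect(P):
    (cx,cy),(a,b),g=cv2.minAreaRect((P*1000).astype(np.float32)); return np.array([cx,cy])/1000,a,b,g
def masks(p):
    h=cv2.cvtColor(p,cv2.COLOR_BGR2HSV).astype(int); H,S,V=h[...,0],h[...,1],h[...,2]
    return dict(brown=((H<18)|(H>172))&(S>100)&(V>25)&(V<135), white=(S<50)&(V>195), red=((H<8)|(H>170))&(S>130)&(V>135))
def near_rot(g,ref=0): # fold degrees to within 45 of ref
    return (g-ref+45)%90-45+ref
E
python3 - <<'E'
from h import *
for n,roi in (("top",(140,310,220,435)),("scene",(180,370,190,465))):
    p=cv2.imread(f"pics/{n}0.png"); c=imaging.calibration(n); m=masks(p)
    z=np.zeros(p.shape[:2],bool); z[roi[0]:roi[1],roi[2]:roi[3]]=1
    w=m["white"]&z
    w=big(w|(cv2.dilate(w.astype(np.uint8),np.ones((7,7)))>0)&m["red"]&z)
    C,a,b,g=rect(ray(c,w,.046)); print(n,"card",C.round(4),round(a),round(b),round(near_rot(g),2))
    B=big(m["brown"]&z); q=cv2.approxPolyDP(B[:,None],8,True)[:,0]; print(" board poly",q.tolist(), ray(c,q,.04).round(4).tolist())
    # red line within card
    mk=np.zeros(p.shape[:2],np.uint8); cv2.fillPoly(mk,[w],1); L=np.argwhere((mk>0)&m["red"])[:,::-1]
    P=ray(c,L,.046); v=np.linalg.svd(P-P.mean(0))[2][0]; print(" line",P.mean(0).round(4),np.degrees(np.arctan2(v[1],v[0])).round(1),len(P))
    if n=="top":
        bo=big(m["red"]&z,(254,227)); print(" bowl",cv2.minEnclosingCircle((ray(c,bo,.076)*1000).astype(np.float32)))
        d=np.load("pics/top0.npy"); Rw=np.asarray(c["R"]); 
        j=(cv2.cvtColor(p,cv2.COLOR_BGR2HSV)[...,1]<70)&z&(mk==0); j=big(j,(399,227)); print(" jar",cv2.minEnclosingCircle((ray(c,j,.102)*1000).astype(np.float32)))
E
```

```text
top card [0.5725 0.0216] 126 107 23.71
 board poly [[399, 154], [229, 183], [244, 296], [422, 266]] [[0.7348, -0.1518], [0.6707, 0.2563], [0.4015, 0.2138], [0.4647, -0.1927]]
 line [0.5964 0.0304] 113.8 11
 bowl ((554.7868041992188, 188.96693420410156), 35.74523162841797)Traceback (most recent call last):
  File "<stdin>", line 15, in <module>
  File "h.py", line 12, in big
    return max(cs,key=cv2.contourArea)[:,0]
           ~~~^^^^^^^^^^^^^^^^^^^^^^^^
ValueError: max() iterable argument is empty
```

```bash
cat >> h.py <<'E'
from scipy.spatial.transform import Rotation as Ro
def tool():
    s=r.state(); return s,Ro.from_rotvec(s["tool_rot"]).as_matrix()
E
python3 - <<'E'
from h import *
s,R=tool(); print(R.round(3).tolist())
n="top"; p=cv2.imread("pics/top0.png"); c=imaging.calibration(n)
print("jar", ray(c,[[399,223]],.102), "mug",ray(c,[[193,231]],.085))
E=np.array([.7028,.0523]); a=np.radians(8.9); u=np.array([np.cos(a),np.sin(a)]); v=np.array([-u[1],u[0]])
for k,q in dict(jar=ray(c,[[399,223]],.102)[0],bowl=np.array([.5548,.189]),card=np.array([.5725,.0216]),line=np.array([.5964,.0304])).items(): print(k,(q-E)@u,(q-E)@v)
p=cv2.imread("pics/scene0.png"); c=imaging.calibration("scene"); m=masks(p)
z=np.zeros(p.shape[:2],bool); z[180:370,265:375]=1
h=cv2.cvtColor(p,cv2.COLOR_BGR2HSV); w=big((h[...,1]<70)&(h[...,2]>150)&z); print("scene card",rect(ray(c,w,.046)),len(w), w.min(0),w.max(0))
w2=cv2.approxPolyDP(np.array([[203,242],[392,193],[455,284],[241,351]])[:,None],1,True)[:,0]
print("scene board",ray(c,w2,.04).round(4).tolist())
E
```

```text
[[-0.001, 0.33, -0.944], [0.002, -0.944, -0.33], [-1.0, -0.002, 0.0]]
jar [[ 0.5523594  -0.13572731]] mug [[0.54545178 0.32316635]]
jar -0.17771904870039235 -0.16248871814993854
bowl -0.12506915032673233 0.15795125082299677
card -0.13348077936914504 -0.010171604544299554
line -0.10850708717782129 -0.005175135958086226
scene card (array([0.57260278, 0.02002905]), 130.28778076171875, 109.95697021484375, 23.664775848388672) 264 [279 229] [363 295]
scene board [[0.4713, -0.193], [0.4169, 0.2149], [0.6777, 0.2518], [0.7307, -0.1506]]
```

Request:
{"name": "play_rows", "arguments": {"plan": [0, 0, 0, 0, -4.4, 0, 0, 0, 0, -42, -44.8, 0, 0, 0, 0, 0, -42, -44.8, 0, 0, 0, 0, 0, -42, -44.8, 0, 0, 0, 0, 0, -42, -44.8, 0, 0, 0, 0, 0, -42, -44.8, 0, 0, 0, 0, 0, -42, -44.8, 0, 0, 0, 0, 0, -42, -44.8, 0, 0, 0, 0, 0, -42, -44.8, 0, 0, 0, 0, 0, -42, -44.8, 0, 0, 0, 0, 0, -42, -44.8, 0, 0, 0, 0, 0, -42, -44.8, 0, 0, 0]}}

```text
clock: 1.6
tcp_pos: [0.489, -0.0143, 0.2313]
tool_rot: [1.994, 0.417, -1.994]
ft_force: [1.0, -1.0, 0.5]
width: 0.0427
```

```bash
cat > w.py <<'E'
import sys
from h import *
def look(name):
    s,R=tool(); c=imaging.calibration("wrist"); p,d=imaging.capture("wrist"); cv2.imwrite(f"pics/{name}.png",p)
    f=-R[:,2]; print("clock",s["clock"],"tcp",s["tcp_pos"].round(4),"yaw",np.degrees(np.arctan2(f[1],f[0])).round(2),"tilt",(R[:2,0]).round(4),"F",np.round(s["ft_force"],1),"w",s["width"])
    return s,R,c,p,d
if __name__=="__main__":
    s,R,c,p,d=look(sys.argv[1]); K,Rc,t=c["K"],np.asarray(c["R"]),c["t"]
    print("cam",(-Rc.T@t).round(3),Rc.round(2).tolist(), "tcp px",proj(c,s["tcp_pos"]))
    print("card centre px",proj(c,np.array([.5725,.0208,.046])))
E
python3 w.py wr1
```

```text
clock 1.6 tcp [ 0.489  -0.0143  0.2313] yaw 23.68 tilt [ 0.0002 -0.0005] F [ 1.  -1.   0.5] w 0.042724290663073504
cam [0.555 0.014 0.373] [[0.4, -0.92, 0.0], [-0.88, -0.39, 0.28], [-0.26, -0.11, -0.96]] tcp px [320.28733968 316.19059122]
card centre px [322.69036166  94.38447246]
```

View pics/wr1.png

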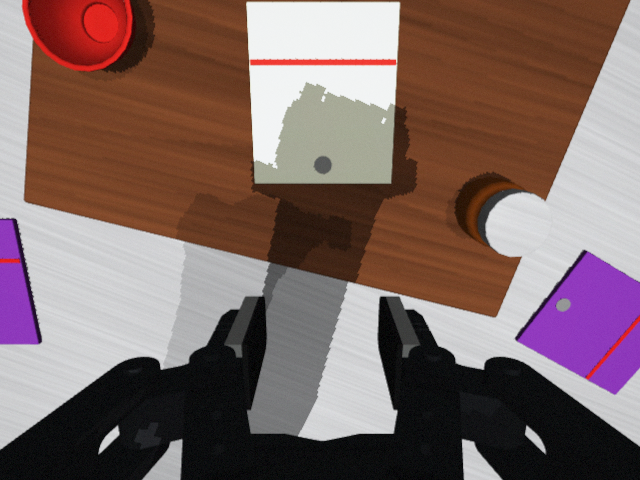

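The wrist view shows the card square to the gripper. Its back edge is at row 184 (columns 253–392), the red line at row 62 and the fingertip fronts at row 297. Next I'll refine the geometry.

Run:
```python
from h import *
s,R=tool(); c=imaging.calibration("wrist"); T=s["tcp_pos"]; f=-R[:,2]
for z in (-.004,0,.004,.008,.012): print(z,[proj(c,T+f*k+R[:,1]*(.0214)+[0,0,z]).round(0).tolist() for k in (.011,-.011)], proj(c,T+f*.011+R[:,1]*(.0357)+[0,0,z]).round(0))
for P in (ray(c,[[253,184],[392,184]],.046),ray(c,[[250,62],[396,62]],.046)):
    q=P-T[:2]; print(np.c_[q@f[:2],q@R[:2,1]].round(4).tolist(),P.mean(0).round(4))
```

```text
-0.004 [[376.0, 286.0], [374.0, 337.0]] [413. 286.]
0 [[377.0, 290.0], [375.0, 342.0]] [415. 290.]
0.004 [[379.0, 294.0], [376.0, 347.0]] [418. 294.]
0.008 [[380.0, 298.0], [378.0, 353.0]] [420. 298.]
0.012 [[382.0, 303.0], [379.0, 359.0]] [423. 303.]
[[0.0239, -0.0555], [0.0241, 0.0562]] [0.5137 0.005 ]
[[0.1146, -0.0535], [0.1146, 0.0548]] [0.5963 0.0421]
```

Request:
{"name": "play_rows", "arguments": {"plan": [0, 50, 0, 0, 0, 0, 0, 0, 55, 0, 0, 0, 0, 0, 0, 50, 0, 0, 0, 0, 0, 0, 20, 0, 0, 0, 0, 0, 0, 12, 0, 0, 0, 0, 0, 0, 0, 0, 0, 0, 0, 0]}}

```text
clock: 2.4
tcp_pos: [0.4884, -0.0161, 0.044]
tool_rot: [1.993, 0.418, -1.995]
ft_force: [0.7, -0.3, 0.1]
width: 0.0428
```

Request:
{"name": "play_rows", "arguments": {"plan": [0, 3, 0, 0, 0, 0, 0, 0, 3, 0, 0, 0, 0, 0, 0, 0, 0, 0, 0, 0, 0]}}

```text
clock: 2.78
tcp_pos: [0.4888, -0.0161, 0.0386]
tool_rot: [1.994, 0.418, -1.993]
ft_force: [0.4, -0.3, -1.0]
width: 0.0426
```

Request:
{"name": "play_rows", "arguments": {"plan": [0, 2, 0, 0, 0, 0, 0, 0, 0, 0, 0, 0, 0, 0]}}

```text
clock: 3.02
tcp_pos: [0.489, -0.016, 0.0381]
tool_rot: [1.993, 0.417, -1.993]
ft_force: [-4.2, -1.8, 17.2]
width: 0.0425
```

Request:
{"name": "play_rows", "arguments": {"plan": [0, -3.5, 0, 0, 0, 0, 0, 0, 0, 0, 0, 0, 0, 0]}}

```text
clock: 3.28
tcp_pos: [0.489, -0.016, 0.0401]
tool_rot: [1.994, 0.418, -1.993]
ft_force: [0.7, 0.6, -0.0]
width: 0.0426
```

```bash
python3 w.py wr2
```

```text
clock 3.275 tcp [ 0.489  -0.016   0.0401] yaw 23.69 tilt [ 0.001  -0.0001] F [ 0.7  0.6 -0. ] w 0.04259967436758822
cam [0.555 0.013 0.182] [[0.4, -0.92, 0.0], [-0.88, -0.39, 0.28], [-0.26, -0.11, -0.96]] tcp px [320.34303797 316.24398156]
card centre px [319.68813274  54.55307758]
```

View pics/wr2.png

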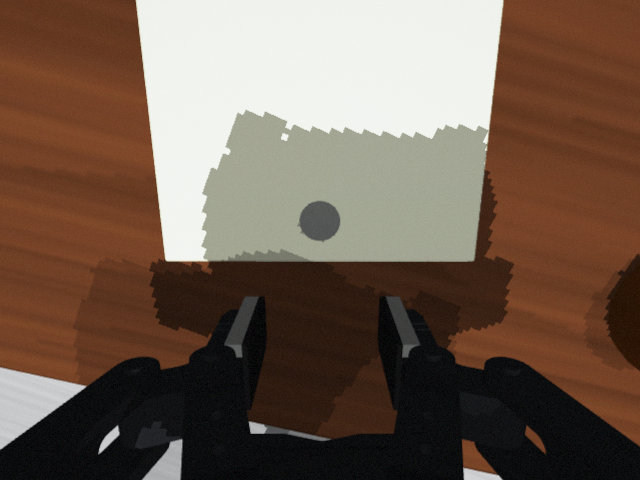

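The tips (row 297) are about 13 mm behind the card's back edge (row 261) and parallel to it. I'll start pushing.

Request:
{"name": "play_rows", "arguments": {"plan": [0, 0, 0, -4.5, 0, 0, 0, 0, 0, 0, -4.5, 0, 0, 0, 0, 0, 0, -4.5, 0, 0, 0, 0, 0, 0, -4.5, 0, 0, 0, 0, 0, 0, -5, 0.8, 0, 0, 0, 0, 0, -5, 0.8, 0, 0, 0, 0, 0, -5, 0.8, 0, 0, 0, 0, 0, -5, 0.8, 0, 0, 0, 0, 0, -5, 0.8, 0, 0, 0, 0, 0, -5, 0.8, 0, 0, 0, 0, 0, -5, 0.8, 0, 0, 0, 0, 0, 0, 0, 0, 0]}}

```text
clock: 4.82
tcp_pos: [0.5385, 0.0042, 0.0399]
tool_rot: [2.052, 0.327, -2.05]
ft_force: [-0.0, 0.0, -0.5]
width: 0.0427
```

```bash
python3 w.py wr3
```

```text
clock 4.825 tcp [0.5385 0.0042 0.0399] yaw 18.1 tilt [0.001  0.0002] F [-0.   0.  -0.5] w 0.04271226673286673
cam [0.607 0.026 0.182] [[0.31, -0.95, 0.0], [-0.91, -0.3, 0.28], [-0.27, -0.09, -0.96]] tcp px [320.30056455 316.33552994]
card centre px [305.07401072 225.22758261]
```

View pics/wr3.png

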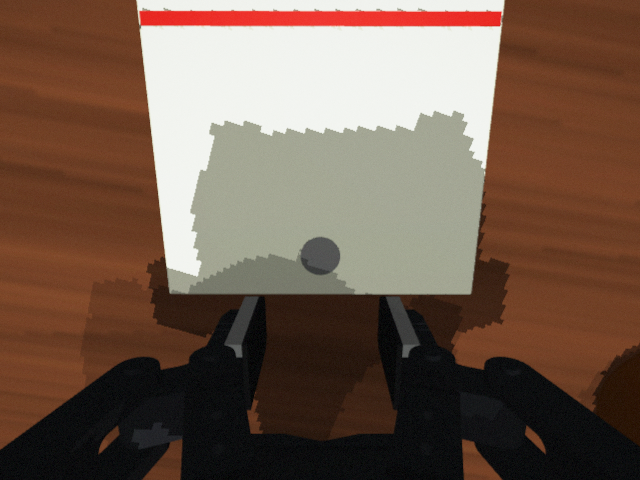

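The push is going cleanly: the card's back edge (row 295) is against the tips and parallel, and the red line shows at row 18. Continuing until about 10 mm short.

Request:
{"name": "play_rows", "arguments": {"plan": [0, 0, 0, -5.4, 0.84, 0, 0, 0, 0, 0, -5.4, 0.84, 0, 0, 0, 0, 0, -5.4, 0.84, 0, 0, 0, 0, 0, -5.4, 0.84, 0, 0, 0, 0, 0, -5.4, 0.84, 0, 0, 0, 0, 0, -5.4, 0.84, 0, 0, 0, 0, 0, -5.4, 0.84, 0, 0, 0, 0, 0, -5.4, 0.84, 0, 0, 0, 0, 0, -5.4, 0.84, 0, 0, 0, 0, 0, -5.4, 0.84, 0, 0, 0, 0, 0, -5, 0.84, 0, 0, 0, 0, 0, 0, 0, 0, 0]}}

```text
clock: 6.38
tcp_pos: [0.5956, 0.0183, 0.0399]
tool_rot: [2.142, 0.166, -2.14]
ft_force: [-0.2, 0.1, -0.1]
width: 0.0425
```

```bash
python3 w.py wr4; python3 -c "
from h import *
p,d=imaging.capture('top'); cv2.imwrite('pics/top4.png',p)"
```

```text
clock 6.375 tcp [0.5956 0.0183 0.0399] yaw 8.85 tilt [0.001  0.0001] F [-0.2  0.1 -0.1] w 0.04249284821998766
cam [0.667 0.029 0.182] [[0.15, -0.99, 0.0], [-0.95, -0.15, 0.28], [-0.28, -0.04, -0.96]] tcp px [320.25150667 316.5520937 ]
card centre px [304.54432096 376.90996055]
```

View pics/wr4.png

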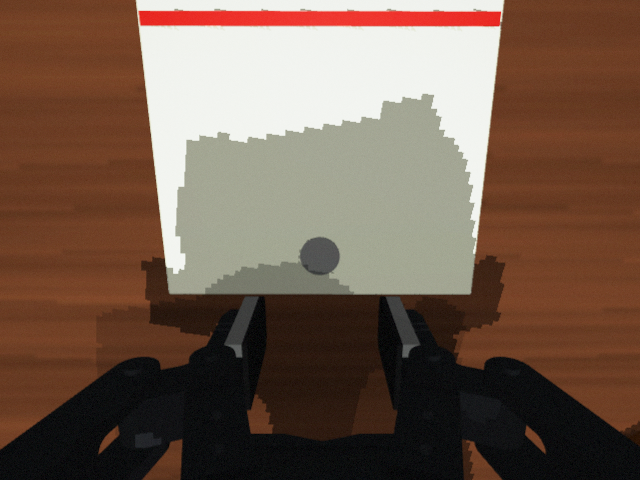

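The card is square to the tool and the red line is at row 18, but the board edge is just out of view. I'll back off and rise for a precise look before the last push.

Request:
{"name": "play_rows", "arguments": {"plan": [0, 0, 0, 6, 0, 0, 0, 0, 0, 0, 9, 0, 0, 0, 0, -40, 0, 0, 0, 0, 0, 0, -50, 0, 0, 0, 0, 0, 0, -30, 0, 0, 0, 0, 0, 0, 0, 0, 0, 0, 0, 0, 0, 0, 0, 0, 0, 0, 0]}}

```text
clock: 7.35
tcp_pos: [0.579, 0.0155, 0.1589]
tool_rot: [2.139, 0.165, -2.143]
ft_force: [0.7, 0.1, 0.3]
width: 0.0428
```

```bash
python3 w.py wr5
```

```text
clock 7.35 tcp [0.579  0.0155 0.1589] yaw 8.85 tilt [-0.0018 -0.0005] F [0.7 0.1 0.3] w 0.04279105730688614
cam [0.651 0.026 0.301] [[0.15, -0.99, 0.0], [-0.95, -0.15, 0.29], [-0.28, -0.04, -0.96]] tcp px [320.25518458 316.5482445 ]
card centre px [311.22963943 244.22737016]
```

View pics/wr5.png

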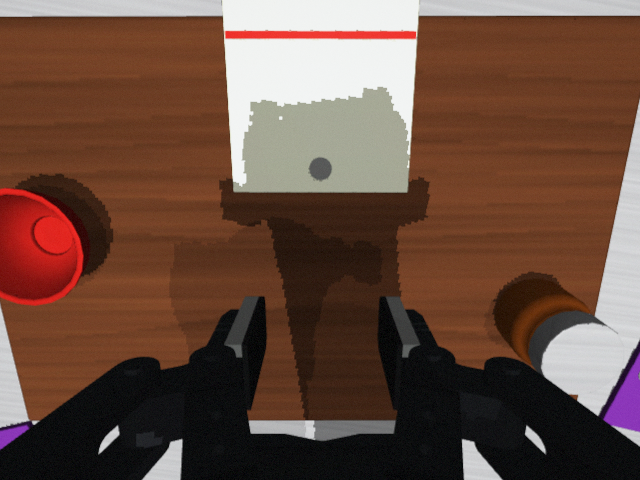

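The red line is at row 35 and the board's far edge at about row 15, both nearly horizontal. Now I'll fit them.

```bash
cat > m.py <<'E'
from w import *
def measure(name):
    s,R,c,p,d=look(name); T=s["tcp_pos"]; f=-R[:2,2]; y=R[:2,1]
    m=masks(p); red=m["red"]; h=cv2.cvtColor(p,cv2.COLOR_BGR2HSV).astype(int)
    def fit(px,z,l):
        P=ray(c,px,z)-T[:2]; A=np.polyfit(P@y,P@f,1); e=P@f-np.polyval(A,P@y); k=abs(e)<.002; A=np.polyfit((P@y)[k],(P@f)[k],1)
        print(l,"fwd at y=0 mm",(A[1]*1e3).round(2),"slope deg",np.degrees(np.arctan(A[0])).round(2),"y range",(P@y).min().round(3),(P@y).max().round(3),"rms",(e[k].std()*1e3).round(2)); return A
    L=[];E=[];B=[]
    for x in range(235,408,4):
        q=np.flatnonzero(red[:140,x]); 
        if len(q): L.append((x,q.mean()))
    for x in list(range(20,205,5))+list(range(435,600,5)):
        S=h[:60,x,1].astype(float); g=np.diff(cv2.GaussianBlur(S[:,None],(1,5),0)[:,0]); k=int(g.argmax()); E.append((x,k+.5))
    a=fit(L,.046,"line"); b=fit(E,.04,"edge"); 
    print("line to edge at mid mm",((b[1]-a[1])*1e3).round(2), "world edge normal deg", (np.degrees(np.arctan2(f[1],f[0]))-0*b[0]+ -np.degrees(np.arctan(b[0]))*-1).round(2))
    P=ray(c,L,.046).mean(0); print("line mid y px/world",P.round(4)); return p
if __name__=="__main__": measure(sys.argv[1])
E
python3 m.py wr6
```

```text
clock 7.4 tcp [0.5788 0.0155 0.1584] yaw 8.85 tilt [-0.0027 -0.0004] F [ 0.5 -0.2  0.1] w 0.042516624955513324
line fwd at y=0 mm 118.4 slope deg 0.02 y range -0.048 0.049 rms 0.09
edge fwd at y=0 mm 129.17 slope deg 0.11 y range -0.171 0.156 rms 0.15
line to edge at mid mm 10.77 world edge normal deg 8.97
line mid y px/world [0.6959 0.0336]
```

Request:
{"name": "play_rows", "arguments": {"plan": [0, 50, 0, 0, 0, 0, 0, 0, 50, 0, 0, 0, 0, 0, 0, 20, 0, 0, 0, 0, 0, 0, 0, 0, 0, 0, 0, 0, 0, 0, 0, -6, 0, 0, 0, 0, 0, 0, -6, 0, 0, 0, 0, 0, 0, -4, 0, 0, 0, 0, 0, 0, -3, 0, 0, 0, 0, 0, 0, -3, 0, 0, 0, 0, 0, 0, -2, 0, 0, 0, 0, 0, 0, -1.5, 0, 0, 0, 0, 0, 0, 0, 0, 0, 0]}}

```text
clock: 8.95
tcp_pos: [0.6056, 0.0198, 0.0399]
tool_rot: [2.142, 0.166, -2.14]
ft_force: [-0.1, 0.1, 0.6]
width: 0.0428
```

Request:
{"name": "play_rows", "arguments": {"plan": [0, 0, 0, 6, 0, 0, 0, 0, 0, 0, 9, 0, 0, 0, 0, -40, 0, 0, 0, 0, 0, 0, -50, 0, 0, 0, 0, 0, 0, -30, 0, 0, 0, 0, 0, 0, 0, 0, 0, 0, 0, 0, 0, 0, 0, 0, 0, 0, 0]}}

```text
clock: 9.82
tcp_pos: [0.5894, 0.0171, 0.1589]
tool_rot: [2.139, 0.165, -2.143]
ft_force: [-0.1, 1.0, 0.3]
width: 0.0426
```

```bash
python3 m.py wr7
```

```text
clock 9.825 tcp [0.5894 0.0171 0.1589] yaw 8.85 tilt [-0.0017 -0.0005] F [-0.1  1.   0.3] w 0.042560534329562416
line fwd at y=0 mm 117.43 slope deg 0.05 y range -0.049 0.049 rms 0.12
edge fwd at y=0 mm 118.67 slope deg 0.15 y range -0.174 0.159 rms 0.06
line to edge at mid mm 1.24 world edge normal deg 9.0
line mid y px/world [0.7054 0.0351]
```

View pics/wr7.png

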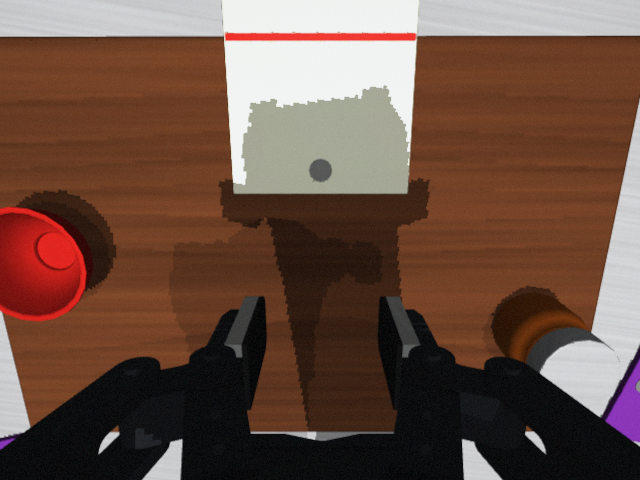

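The line is square (within 0.1°) and 1.2 mm short. One last nudge.

Request:
{"name": "play_rows", "arguments": {"plan": [0, 50, 0, 0, 0, 0, 0, 0, 50, 0, 0, 0, 0, 0, 0, 20, 0, 0, 0, 0, 0, 0, 0, 0, 0, 0, 0, 0, 0, 0, 0, -6, 0, 0, 0, 0, 0, 0, -5, 0, 0, 0, 0, 0, 0, -2.5, 0, 0, 0, 0, 0, 0, -1.5, 0, 0, 0, 0, 0, 0, -1.3, 0, 0, 0, 0, 0, 0, 0, 0, 0, 0]}}

```text
clock: 11.12
tcp_pos: [0.6064, 0.0199, 0.0398]
tool_rot: [2.141, 0.166, -2.141]
ft_force: [-1.2, 0.3, 0.2]
width: 0.0425
```

Request:
{"name": "play_rows", "arguments": {"plan": [0, 0, 0, 6, 0, 0, 0, 0, 0, 0, 9, 0, 0, 0, 0, -40, 0, 0, 0, 0, 0, 0, -50, 0, 0, 0, 0, 0, 0, -30, 0, 0, 0, 0, 0, 0, 0, 0, 0, 0, 0, 0, 0, 0, 0, 0, 0, 0, 0]}}

```text
clock: 12.0
tcp_pos: [0.5907, 0.0173, 0.1589]
tool_rot: [2.139, 0.165, -2.143]
ft_force: [-0.2, 0.4, -0.5]
width: 0.0426
```

```bash
python3 m.py wr8; python3 -c "
from h import *
p,d=imaging.capture('scene'); cv2.imwrite('pics/scene8.png',p)"
```

```text
clock 12.0 tcp [0.5907 0.0173 0.1589] yaw 8.85 tilt [-0.0017 -0.0005] F [-0.2  0.4 -0.5] w 0.04264553330076357
line fwd at y=0 mm 117.08 slope deg 0.03 y range -0.049 0.049 rms 0.05
edge fwd at y=0 mm 117.26 slope deg 0.09 y range -0.174 0.159 rms 0.17
line to edge at mid mm 0.18 world edge normal deg 8.94
line mid y px/world [0.7064 0.0352]
```

View pics/scene8.png

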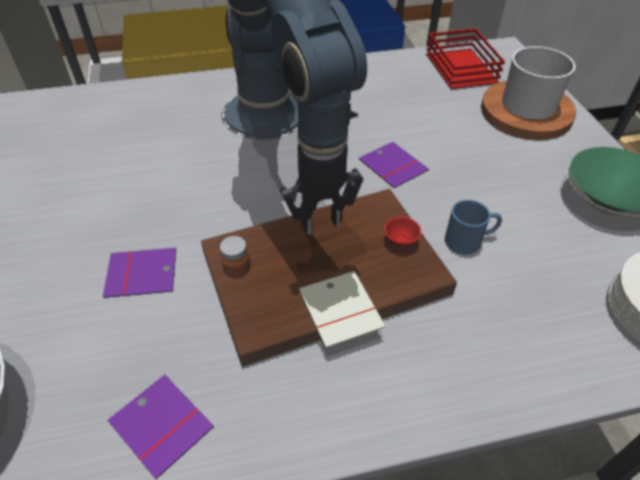

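The scene view shows the card flat and overhanging the far edge, with its red line (about (347,322)) on that edge. The bowl, jar and mug are in place and the gripper is clear above the board. The line is within 0.2 mm of the edge and 0.1° of square, so I'm handing in.

```bash
python3 -c "
from rig import r; print(r.sign_off())"
```

```text
the job is handed in; nothing more can be done
None
```

The white card now sticks out squarely past the board's far edge with its red line over the edge, and the job is handed in. I pushed it from behind with both fingertips, turning it about 15° on the way. I finished with two small nudges, then drew the fingers back and up clear of everything.

- **Position:** the last wrist-camera check put the red line 0.2 mm short of the edge and within 0.1° of parallel to it. That estimate is only as good as the camera, to a few tenths of a millimetre.
- **Flat and undisturbed:** the last scene picture shows the card flat on the board. The bowl, jar and mug look unmoved by eye; I did not re-measure them.
- **Limits:** the robot's clock read 12.0 s at the last check. The largest force I read was about 18 N, when the fingertips touched the bare board to find its height.
- **Disagreements:** my first push plan, from the overhead view, was within about 1 mm of the wrist camera's measure of the distance left. One push of 10.5 mm as commanded moved the card only about 9.5 mm, so I made one more small nudge.

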